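# Hold the basket of finished specimen blocks ready over the cooling well

### The arm

A 6-joint arm with a two-finger parallel gripper is mounted at the origin on the work surface. World frame = base frame: x ahead of the robot, y to its left, z up, the work surface at z = 0. Lengths are in m, angles in degrees, forces in N, time in s.
With the tool pointing down it reaches from about 0.2 to 0.875 m from the base axis. Payload 3.4 kg.
Tool frame: the origin (TCP) lies midway between the tips of the shut fingers; the grasp point (between the pads) lies ctrl.grip_point_offset behind it (ctrl.grip_point_offset is the distance from the TCP to the grasp point, in m); z points along the fingers, y is the direction in which the jaws open and shut (so a half turn about z gives the same grasp; the last joint's range is limited). The gripper opens to 94 mm and grips with 3 to 60 N. Pads are 16 mm wide; open, the fingers measure 119 mm over their backs; the gripper's body (75 mm by 177 mm) begins 78 mm behind the grasp point.
Start: joints at [58.614, 15.808, 86.224, -0, 77.962, -6.933], TCP at [0.238, 0.523, 0.205] pointing down, gripper open.
Joint ranges: [-165.64, 165.64], [-43.16, 119.46], [12.63, 154.43], [-67.54, 247.53], [6.08, 155.33], [-154.97, 154.97]. Speed limits (degrees/s): [147.25, 147.25, 180, 180, 180, 180].

### API

Orientations are given as a 3x3 rotation matrix whose columns are the frame's x, y, z axes.
In Python, from bench import ctrl, optics, cut_out gives the robot as it stands.
- The arm moves only by the tool jog_arm, never from a script. Its argument "increments" is a list of rows, each a list of 5 numbers: the opening, from 0 (shut) to 1 (fully open), then the shift along the tool's x, y, z in mm, then the turn about the tool's z in rad. A call has 1 to 8 rows; each row shifts and turns the pose as measured when the row begins, along the tool's axes as they then stand; what a row does not reach is not made up. A row lasts 1/10 s, in which the tool goes at most 50 mm and 8.59 degrees, less where a joint would pass 70% of its speed; a pose out of reach is approached as far as the arm can. A call with a gripper value outside its range is refused whole. The fingers move at their own pace and stop on an object; "squeeze" is the grip in N (left out, the last holds). Time passes only in rows, so rows that do not move let the fingers close. It gives the time, the measured TCP pose, the force and the opening at its end, in the units of the state.
- ctrl.get_obs(): the state, without advancing time (a new reading comes with each control period).
- optics.read_camera(name): name is "scene" or "top" or "wrist"; returns a dict with "img" (480x640x3 uint8, red, green, blue), "z_map" (480x640 float32, m along the optical axis (not along the pixel's ray), 0 where there is no reading), "K" (3x3 intrinsics, pixels), "R" (3x3) and "t" (3): a world point X has camera coordinates R X + t. Camera axes: x right, y down, z forward; pixel columns grow to the right and rows downward; lengths in m; the calibration is good to about 2 mm. The wrist camera is an equidistant fisheye: a pixel r from the principal point sees the ray r / f radians off the axis. A picture is of the moment at which its call begins.
- ctrl.sign_off(): hands the job in, once; it reports no verdict.
Trained networks look in the newest picture that a camera, given by its name, has taken for a name from the list of things; names that differ only in an ending like _2 or _b are one class to them, and where a whole thing is asked for, a point or a joint stands for the part that bears it (a point fixed in the world has none). Each returns a list of dicts, best first, with "confidence" (0 to 1); they miss things now and then, are a little off and sometimes report something else, mostly with a low value. They report only what shows in the picture. A call takes as long as a camera call. They do not tell look-alikes from the thing itself.
- cut_out(thing, camera): "mask" (480x640 bool, what is visible of it) and "rect" ([left, top, right, bottom] in pixels, round what is visible of it).
The state is a dict: "time": time; "joints": joint angles; "qd": joint speeds; "tau": joint torques, N m; "ee_pos": TCP position; "tool_rot": TCP orientation; "contact_force": force on the tool from outside, world axes, zero at the start; "wrist_torque": the same for the moment, N m; "opening": finger opening in m.
Only numpy, scipy, OpenCV 4.12 (cv2) and the standard library are available. Lean on these libraries where they do the work, as an engineer would, in place of code of your own. Each camera call takes 0.05 s, during which the arm holds its last target.

### The job

Collect the two finished specimen blocks from the microtome's catch tray into the carrying basket where it stands on the bench. Then lift the basket level by its handle, carry it over the row of jars without disturbing them or the brush, and stop with it hovering one to two centimetres above the rim of the cooling well, centred and square to the well so that it could go straight down, never touching the well. Finish while still holding it there, motionless, so that a colleague can check the well before it is lowered.

Things in the scene. Friction and masses are not known exactly. Their poses are not given: they have to be found in the camera images.
- microtome: Fixed cream microtome with a low catch tray. Origin on the bench under the free part of the tray, where the blocks lie; -y points to the tall body. Tray 340 mm along x (origin at its middle), flat floor 6 mm above the bench, walls 8 mm thick, 35 mm high; front wall outer face at y = +100 mm. Knife holder and clamp head, up to 230 mm high, at y = -200 to -300 mm; then the body, 295 mm high.
- block_a: Loose specimen block lying in the tray, a rigid box 40 mm along its x, 28 mm along its y, 18 mm high: grey plastic cassette below, pale wax on top, about 22 g. Origin: centre of its underside, z up. Identical to block_b.
- block_b: Second specimen block, the same as block_a.
- basket: Loose open steel basket, 280-460 g, on the bench: 170 mm (x) by 100 mm (y), walls 4 mm thick, 40 mm high, floor 4 mm. Origin: centre of underside, z up. A 4 mm divider at x = 0 makes two compartments 79 by 92 mm (either will do) and bears the handle: black grip block 14 mm thick in x, 50 mm in y, 58 to 92 mm above the underside, centred over the origin; pinch it from above across the 14 mm.
- well: Fixed open-topped aluminium cooling well (a rectangular dry basin). Outside 220 mm along its x, 150 mm along its y, rim 55 mm above the bench; walls 5 mm thick, inside 210 by 140 mm. Origin: centre of its underside on the bench, z up. The basket's long side goes along the well's long side, either way round.
- jar_a: Loose closed amber jar, 54 mm in diameter, 95 mm high, one of three in a row between basket and well. Origin: centre of its underside. Leave it alone.
- jar_b: Loose closed white jar, 50 mm in diameter, 85 mm high, in the same row. Origin: centre of its underside. Leave it alone.
- jar_c: Loose closed amber jar with a black cap, 54 mm in diameter, 100 mm high, in the same row. Origin: centre of its underside. Leave it alone.
- brush: Small loose brush, 160 mm long, lying on the bench at the far side. Leave it alone.
There are look-alikes about, which are no part of the job. Of the things that look like the basket, the middle-sized one is meant. What is shaped like the block_b but orange is not meant.

How it is judged:
By the outcome, as a careful person would: the job done as asked, in the order asked, and still so for the second after the job is handed in, while the arm keeps its last pose, push and grip.
It also fails if it takes over 72 s, if anything falls off the work surface, if the arm or the gripper's body presses on something with over 40 N, if the wrist force passes 120 N, or if a joint passes its speed limit or range.

## Working session

There is one attempt and no reset: what is moved stays moved. The work goes in short steps, Python scripts to look and compute and a tool call to move; the robot and the scene stay as the last step left them, time stands still between calls to the robot, and variables do not carry over. Pictures are saved under pics/ and viewed, and the job is handed in when it is done.

Besides the shell and the picture viewer there is one more tool, called after "Request:" by a JSON object that holds its "name" and its "arguments". jog_arm: Moves the arm, as the interface text tells. Its arguments: {"type":"object","properties":{"increments":{"type":"array","items":{"type":"array","items":{"type":"number"}}},"squeeze":{"type":"number"}},"required":["increments"]}

```bash
ls; mkdir -p pics; cat > h.py <<'E'
import numpy as np, cv2
from bench import ctrl, optics, cut_out
def snap(name,fn):
    c=optics.read_camera(name); cv2.imwrite('pics/'+fn,c['img'][:,:,::-1]); 
    np.savez('pics/'+fn[:-4]+'.npz',**{k:np.array(v) for k,v in c.items()})
    return c
def world(c):
    K,R,t,z=c['K'],c['R'],c['t'],c['z_map']
    v,u=np.mgrid[0:480,0:640]
    P=np.stack([(u-K[0,2])/K[0,0]*z,(v-K[1,2])/K[1,1]*z,z],-1)
    return (P-t)@R
E
python3 - <<'E'
from h import *
np.set_printoptions(precision=4,suppress=True)
o=ctrl.get_obs(); print(o, ctrl.grip_point_offset)
for n in ['scene','top','wrist']:
    c=snap(n,n+'0.png'); print(n,c['K'],c['R'],c['t'])
print(ctrl.get_obs()['time'])
E
```

```text
pics
{'time': 0.0, 'joints': array([58.6133, 15.8473, 86.2944, -0.0001, 77.962 , -6.9327]), 'qd': array([-0.0757,  0.0444, -0.0159, -0.0936,  0.0456, -0.062 ]), 'tau': array([  0.002 , -40.4587, -23.7227,   0.0705,   0.0346,  -0.0002]), 'ee_pos': array([0.2377, 0.5229, 0.2046]), 'tool_rot': array([[-0.9103,  0.414 , -0.0009],
       [ 0.414 ,  0.9103, -0.0015],
       [ 0.0002, -0.0018, -1.    ]]), 'contact_force': array([-0.8808, -0.9581, -0.6386]), 'wrist_torque': array([-0.0281,  0.0202, -0.0131]), 'opening': 0.09450735248297362} 0.0188
scene [[530.764    0.     325.6202]
 [  0.     530.764  249.4298]
 [  0.       0.       1.    ]] [[ 0.8144  0.5802  0.0077]
 [ 0.3663 -0.5038 -0.7823]
 [-0.4501  0.64   -0.6228]] [-0.4044 -0.1504  1.4187]
top [[440.7668   0.     326.9927]
 [  0.     440.7668 240.7148]
 [  0.       0.       1.    ]] [[ 0.0252 -0.9996 -0.0151]
 [-0.9862 -0.0224 -0.1641]
 [ 0.1636  0.0191 -0.9863]] [-0.0056  0.4902  1.1533]
wrist [[371.6483   0.     318.4567]
 [  0.     371.6483 239.0911]
 [  0.       0.       1.    ]] [[ 0.4144  0.9101 -0.0017]
 [ 0.88   -0.4002  0.2557]
 [ 0.232  -0.1074 -0.9668]] [-0.5736 -0.0272  0.391 ]
0.15
```

View pics/scene0.png

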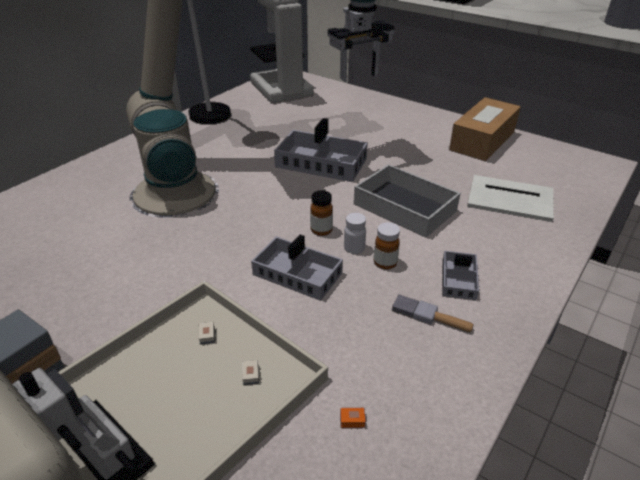

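View pics/top0.png

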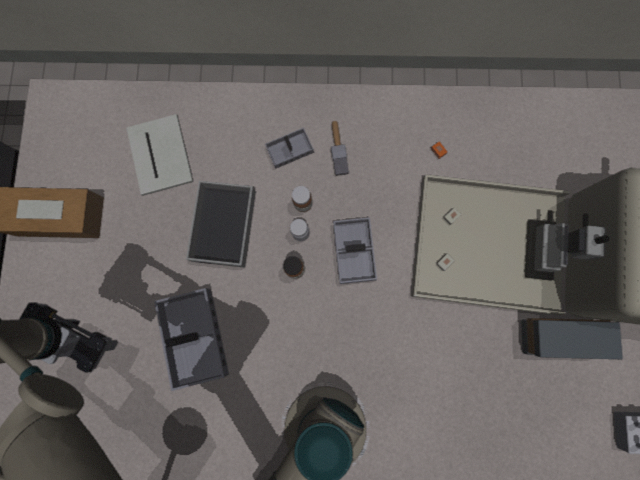

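View pics/wrist0.png

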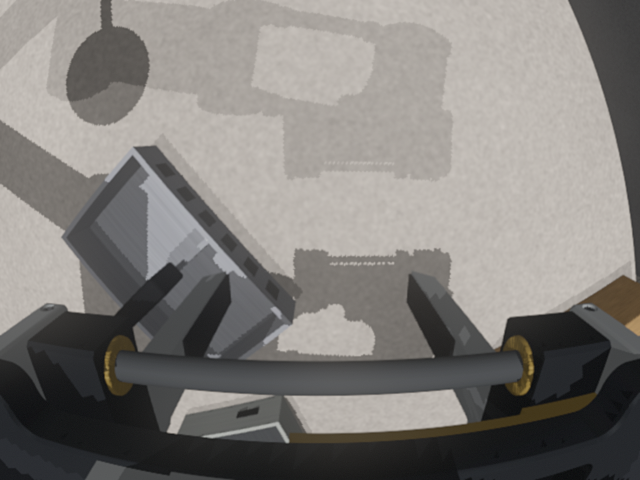

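The top view has three basket look-alikes at (192,335) large, (355,250) middle and (290,148) small. The pale blocks are at (453,215) and (445,261), and the orange one, not meant, is at (439,149). The well is at (222,224), the jars at (302,198), (299,229) and (293,265), and the brush at (339,150). Next I measure.

```bash
cat > m.py <<'E'
from h import *
np.set_printoptions(precision=4,suppress=True)
for cam in ['top','scene']:
    c=dict(np.load(f'pics/{cam}0.npz')); W=world(c)
    for th in ['basket','well','block_a','jar_a','jar_b','brush','microtome']:
        try: L=cut_out(th,cam)
        except Exception as e: print(th,e); continue
        for d in L:
            if d['confidence']<0.2: continue
            m=d['mask']&(c['z_map']>0); P=W[m]
            zt=np.percentile(P[:,2],97)
            T=P[(P[:,2]>0.004)] if th!='block_a' else P[P[:,2]>zt-0.006]
            if len(T)<5: print(th,'few');continue
            r=cv2.minAreaRect((T[:,:2]*1000).astype(np.float32))
            print(cam,th,round(float(d['confidence']),2),np.round(d['rect']),'n',len(T),'z97 %.4f'%zt,'ctr',np.round(r[0],1),'size',np.round(r[1],1),'ang %.1f'%r[2])
E
python3 m.py
```

```text
top basket 0.76 [329. 216. 376. 285.] n 1548 z97 0.0905 ctr [468.3 -67.3] size [171.2 100.9] ang 7.4
top basket 0.69 [155. 287. 226. 391.] n 4484 z97 0.1251 ctr [219.3 368.8] size [239.  161.1] ang 15.9
top basket 0.63 [266. 126. 314. 166.] n 637 z97 0.0650 ctr [762.2 122.4] size [ 76.1 120.4] ang 24.6
top well 0.84 [186. 182. 255. 265.] n 4097 z97 0.0563 ctr [532.8 299.7] size [151.8 222. ] ang 85.4
top well 0.62 [288. 220. 306. 242.] n 320 z97 0.0891 ctr [524.1  82.4] size [60.3 45.4] ang 9.3
top block_a 0.74 [442. 210. 456. 224.] n 108 z97 0.0276 ctr [ 571.7 -337.2] size [25.2 38.6] ang 45.8
top block_a 0.63 [434. 255. 454. 271.] n 99 z97 0.0285 ctr [ 442.9 -315. ] size [24.9 37.8] ang 44.7
top block_a 0.59 [431. 144. 445. 158.] n 77 z97 0.0224 ctr [ 766.3 -304.9] size [38.1 25.3] ang 40.5
top jar_a 0.85 [284. 254. 306. 280.] n 379 z97 0.1035 ctr [413.1  92.8] size [49.2 50.1] ang 71.9
top jar_a 0.69 [288. 221. 310. 242.] n 327 z97 0.0891 ctr [516.5  81.7] size [45.8 46.4] ang 79.1
top jar_a 0.58 [291. 185. 313. 213.] n 430 z97 0.0979 ctr [609.   88.3] size [74.2 52. ] ang 52.7
to
[... 1756 characters left out ...]
. 212. 365. 257.] n 798 z97 0.0881 ctr [519.7 112.6] size [ 48.9 111.8] ang 0.2
scene jar_b 0.74 [309. 187. 333. 238.] n 941 z97 0.1031 ctr [407.8 138.4] size [ 52.5 150.5] ang 12.0
scene jar_b 0.66 [373. 223. 398. 269.] n 1029 z97 0.0978 ctr [605.4  76. ] size [51.8 52.8] ang 64.8
scene jar_b 0.6 [346. 212. 365. 257.] n 798 z97 0.0881 ctr [519.7 112.6] size [ 48.9 111.8] ang 0.2
scene brush 0.93 [394. 296. 476. 332.] n 1116 z97 0.0231 ctr [768.4 -17.5] size [157.6  44.7] ang 9.3
scene microtome 0.65 [  1. 277. 330. 480.] n 41361 z97 0.2693 ctr [ 479.4 -469.7] size [461.4 372.8] ang 84.3
scene microtome 0.59 [250. 233. 345. 300.] n 3469 z97 0.0904 ctr [467.9 -68. ] size [172.4 106.5] ang 7.4
```

Sizes settle the choice: the basket at top px (355,250) measures 171×101 mm with its top at 90 mm. The big one is 239×161 mm, the small one 120×76 mm. Next, one close crop plus finer measurements.

```bash
cat > m2.py <<'E'
from h import *
np.set_printoptions(precision=1,suppress=True)
def rect(P): 
    r=cv2.minAreaRect((P[:,:2]*1000).astype(np.float32)); return np.array(r[0]),np.array(r[1]),r[2]
for cam in ['top','scene']:
    c=dict(np.load(f'pics/{cam}0.npz')); W=world(c)
    V=W.reshape(-1,3)
    def box(x0,x1,y0,y1,z0,z1): 
        return V[(V[:,0]>x0)&(V[:,0]<x1)&(V[:,1]>y0)&(V[:,1]<y1)&(V[:,2]>z0)&(V[:,2]<z1)]
    print(cam,'bench z mm',1000*np.median(box(.55,.7,-.2,-.12,-.02,.02)[:,2]), 'tray floor',1000*np.median(box(.48,.54,-.33,-.28,-.02,.03)[:,2]))
    for n,b in dict(basketrim=(.36,.58,-.14,.01,.034,.05),handle=(.36,.58,-.14,.01,.075,.1),wellrim=(.40,.66,.2,.4,.048,.065)).items():
        P=box(*b); r=rect(P); print(n,len(P),r,'z',1000*np.median(P[:,2]),1000*np.percentile(P[:,2],95))
    # tray wall top near front
    P=box(.3,.8,-.36,-.15,.03,.042); r=rect(P); print('traywall',r, 'y range',1000*P[:,1].max(), 'x',1000*P[:,0].min(),1000*P[:,0].max())
a=cv2.imread('pics/top0.png'); s=cv2.imread('pics/scene0.png')
A=cv2.resize(a[190:310,310:470],(800,600),interpolation=cv2.INTER_CUBIC)
B=cv2.resize(s[220:400,180:420],(800,600),interpolation=cv2.INTER_CUBIC)
cv2.imwrite('pics/cropA.png',A);cv2.imwrite('pics/cropB.png',B)
E
python3 m2.py
```

```text
top bench z mm 0.020022374752182694 tray floor 5.7603524051535375
basketrim 350 (array([468.6, -67.5]), array([170.7, 100.6]), 7.229850769042969) z 39.45371612765386 43.09030950703532
handle 114 (array([468.1, -67.4]), array([14.4, 47.9]), 7.965297222137451) z 91.30622602131507 95.05072745217555
wellrim 628 (array([533.5, 299.8]), array([151.7, 220.8]), 85.27606964111328) z 54.555746266561385 58.42716751888121
traywall (array([ 511.1, -308.3]), array([135.4, 340.3]), 84.6373519897461) y range -225.82274820016397 x 337.15520937401544 685.8461697724629
scene bench z mm 1.4066979799761767 tray floor 7.353354777504444
basketrim 826 (array([467.9, -68. ]), array([172.4, 105.9]), 7.813471794128418) z 39.9182080348811 43.8776751223596
handle 209 (array([469.3, -67.8]), array([16.2, 54.9]), 8.626492500305176) z 90.87718606120262 95.28998121059718
wellrim 929 (array([531.7, 300.3]), array([160. , 224.2]), 85.43278503417969) z 54.672807946443434 58.80041224940805
traywall (array([ 510.3, -306.2]), array([134.4, 344.6]), 85.47618865966797) y range -227.0759082014329 x 335.33270137980696 686.3004033851372
```

View pics/cropB.png

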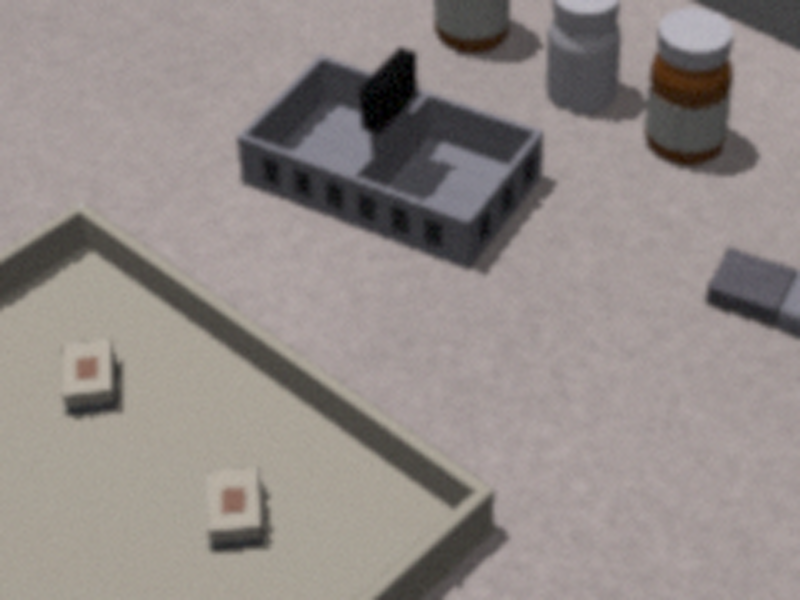

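```bash
cat > plan.py <<'E'
import sys
from h import *
def yaw(R): return np.degrees(np.arctan2(R[1,1],R[0,1]))
def plan(x,y,z,yw,step=48):
    """rows from current measured pose to target (mm, deg yaw of tool y)"""
    o=ctrl.get_obs(); p=o['ee_pos']*1000; R=o['tool_rot'].copy()
    dy=(yw-yaw(R)+90)%180-90
    d=np.array([x,y,z])-p
    n=max(1,int(np.ceil(np.linalg.norm(d)/step)),int(np.ceil(abs(dy)/8.3)))
    print('t %.2f'%o['time'],'p',np.round(p,1),'yaw %.1f'%yaw(R),'tilt %.2f'%np.degrees(np.arccos(min(1,-R[2,2]))),'F',np.round(o['contact_force'],1),'open %.4f'%o['opening'],'J',np.round(o['joints'],0),'d',np.round(d,1),'dyaw %.1f'%dy,'n',n)
    a=np.radians(dy/n)
    for i in range(n):
        s=R.T@(d/n); print('  ',[float(np.round(v,1)) for v in s],round(float(-a),3))
        c,k=np.cos(-a),np.sin(-a); R=R@np.array([[c,-k,0],[k,c,0],[0,0,1]])
plan(*map(float,sys.argv[1:5]),*( [float(sys.argv[5])] if len(sys.argv)>5 else []))
E
python3 plan.py 443 -315 160 45
```

```text
t 0.85 p [238.1 523.5 205.5] yaw 65.5 tilt 0.01 F [ 0.1 -0.1  0.4] open 0.0939 J [59. 16. 86. -0. 78. -7.] d [ 204.9 -838.5  -45.5] dyaw -20.5 n 19
   [-28.1, -35.7, 2.4] 0.019
   [-28.8, -35.2, 2.4] 0.019
   [-29.4, -34.6, 2.4] 0.019
   [-30.1, -34.1, 2.4] 0.019
   [-30.7, -33.5, 2.4] 0.019
   [-31.3, -32.9, 2.4] 0.019
   [-31.9, -32.3, 2.4] 0.019
   [-32.5, -31.7, 2.4] 0.019
   [-33.1, -31.1, 2.4] 0.019
   [-33.7, -30.4, 2.4] 0.019
   [-34.3, -29.8, 2.4] 0.019
   [-34.8, -29.2, 2.4] 0.019
   [-35.4, -28.5, 2.4] 0.019
   [-35.9, -27.8, 2.4] 0.019
   [-36.4, -27.1, 2.4] 0.019
   [-36.9, -26.4, 2.4] 0.019
   [-37.4, -25.7, 2.4] 0.019
   [-37.9, -25.0, 2.4] 0.019
   [-38.4, -24.3, 2.4] 0.019
```

Request:
{"name": "jog_arm", "arguments": {"increments": [[0.55,-28,-36,0,0.02],[0.55,-29,-35,0,0.02],[0.55,-29,-35,0,0.02],[0.55,-30,-34,0,0.02],[0.55,-31,-33,0,0.02],[0.55,-31,-33,0,0.02],[0.55,-32,-32,0,0.02],[0.55,-32,-32,0,0.02]]}}

```text
time: 1.65
ee_pos: [0.3248, 0.1649, 0.2044]
tool_rot: [[-0.836, 0.549, 0.006], [0.549, 0.836, 0.004], [-0.003, 0.006, -1.0]]
contact_force: [1.4, 0.5, 0.2]
opening: 0.0517
```

```bash
python3 plan.py 443 -315 140 45
```

```text
t 1.65 p [324.8 164.9 204.4] yaw 56.7 tilt 0.39 F [1.4 0.5 0.2] open 0.0517 J [ 16.  -3. 109.   0.  74. -41.] d [ 118.2 -479.9  -64.4] dyaw -11.7 n 11
   [-32.9, -30.6, 5.7] 0.019
   [-33.5, -30.0, 5.7] 0.019
   [-34.0, -29.4, 5.7] 0.019
   [-34.6, -28.7, 5.7] 0.019
   [-35.1, -28.1, 5.7] 0.019
   [-35.6, -27.4, 5.7] 0.019
   [-36.1, -26.8, 5.7] 0.019
   [-36.6, -26.1, 5.7] 0.019
   [-37.1, -25.4, 5.7] 0.019
   [-37.5, -24.7, 5.7] 0.019
   [-38.0, -24.0, 5.7] 0.019
```

Request:
{"name": "jog_arm", "arguments": {"increments": [[0.55,-33,-31,2,0.02],[0.55,-34,-30,3,0.02],[0.55,-34,-29,4,0.02],[0.55,-35,-29,6,0.02],[0.55,-35,-28,6,0.02],[0.55,-36,-27,6,0.02],[0.55,-36,-27,6,0.02],[0.55,-37,-26,6,0.02]]}}

```text
time: 2.45
ee_pos: [0.4116, -0.2014, 0.1678]
tool_rot: [[-0.732, 0.682, 0.02], [0.682, 0.732, 0.003], [-0.013, 0.015, -1.0]]
contact_force: [0.5, -0.9, -0.4]
opening: 0.0516
```

```bash
python3 plan.py 443 -315 140 45
```

```text
t 2.45 p [ 411.6 -201.4  167.8] yaw 47.0 tilt 1.15 F [ 0.5 -0.9 -0.4] open 0.0516 J [-35.   7. 104.   1.  69. -83.] d [  31.4 -113.6  -27.8] dyaw -2.0 n 3
   [-33.4, -20.7, 9.4] 0.012
   [-33.6, -20.3, 9.4] 0.012
   [-33.8, -19.9, 9.4] 0.012
```

Request:
{"name": "jog_arm", "arguments": {"increments": [[0.55,-25,-15,6,0.01],[0.55,-25,-15,6,0.01],[0.55,-20,-12,6,0.01],[0.55,-15,-10,5,0],[0.55,-10,-5,3,0],[0.55,0,0,0,0]]}}

```text
time: 3.05
ee_pos: [0.4425, -0.3201, 0.1403]
tool_rot: [[-0.704, 0.71, 0.021], [0.71, 0.704, 0.001], [-0.014, 0.016, -1.0]]
contact_force: [0.5, 1.7, 0.1]
opening: 0.0514
```

```bash
python3 plan.py 443 -315 140 45; python3 - <<'E'
from h import *
c=snap('wrist','w1.png'); print(ctrl.get_obs()['tool_rot'])
E
```

```text
t 3.05 p [ 442.5 -320.1  140.3] yaw 44.8 tilt 1.21 F [0.5 1.7 0.1] open 0.0514 J [-44.  15.  97.   1.  67. -89.] d [ 0.5  5.1 -0.3] dyaw 0.2 n 1
   [3.3, 4.0, 0.3] -0.004
[[-0.70460585  0.7092942   0.02079256]
 [ 0.70946714  0.70473717  0.00138072]
 [-0.01367395  0.0157245  -0.99978286]]
```

View pics/w1.png

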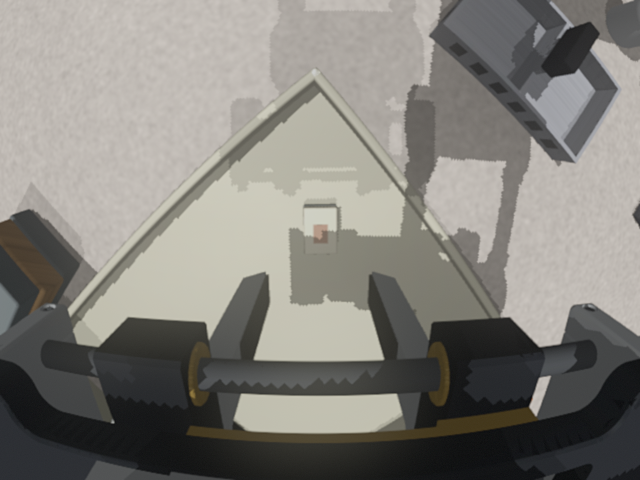

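The wrist view shows the block at (320,228), midway between the fingers and aligned with them, with red mark and wax top. I'll measure it from here as well.

```bash
cat > wm.py <<'E'
import sys
from h import *
def wworld(c):
    K,R,t,z=c['K'],c['R'],c['t'],c['z_map']
    v,u=np.mgrid[0:480,0:640]
    a=(u-K[0,2])/K[0,0]; b=(v-K[1,2])/K[1,1]; r=np.hypot(a,b); s=np.where(r>1e-9,np.tan(np.minimum(r,1.5))/np.maximum(r,1e-9),1)
    return (np.stack([a*s*z,b*s*z,z],-1)-t)@R
def seg(c,x0,x1,y0,y1,z0,z1):
    V=wworld(c)[c['z_map']>0]
    return V[(V[:,0]>x0)&(V[:,0]<x1)&(V[:,1]>y0)&(V[:,1]<y1)&(V[:,2]>z0)&(V[:,2]<z1)]
def rect(P):
    r=cv2.minAreaRect((P[:,:2]*1000).astype(np.float32)); return len(P),np.round(r[0],1),np.round(r[1],1),round(r[2],1),'z',np.round(1000*np.median(P[:,2]),1)
E
python3 - <<'E'
from wm import *
c=dict(np.load('pics/w1.npz'))
print(rect(seg(c,.41,.48,-.35,-.28,.018,.035)))
print('floor',np.median(seg(c,.44,.52,-.28,-.27,-.01,.02)[:,2]))
print('basket rim',rect(seg(c,.36,.58,-.15,.02,.034,.048)))
E
python3 plan.py 443.3 -315.3 60 45
```

```text
(1568, array([ 444.2, -318. ]), array([26.8, 40.2]), 45.5, 'z', np.float64(24.1))
floor 0.006087834939793679
basket rim (3092, array([469.5, -69.3]), array([171.4, 102.6]), 7.3, 'z', np.float64(39.5))
t 3.10 p [ 442.1 -319.2  140.4] yaw 44.8 tilt 1.19 F [0.1 0.1 0.5] open 0.0514 J [-44.  15.  97.   1.  67. -89.] d [  1.2   3.9 -80.4] dyaw 0.2 n 2
   [1.5, 1.2, 40.2] -0.002
   [1.5, 1.2, 40.2] -0.002
```

Request:
{"name": "jog_arm", "arguments": {"increments": [[0.55,0.5,1.5,15,0],[0.55,0,1,20,0],[0.55,0,1,20,0],[0.55,0,0,20,0],[0.55,0,0,15,0],[0.55,0,0,10,0],[0.55,0,0,5,0],[0.55,0,0,0,0]]}}

```text
time: 3.9
ee_pos: [0.4472, -0.3073, 0.0371]
tool_rot: [[-0.71, 0.704, 0.025], [0.704, 0.71, 0.002], [-0.016, 0.019, -1.0]]
contact_force: [0.7, -1.0, 0.3]
opening: 0.0518
```

```bash
python3 plan.py 443.7 -316.5 9.5 45
```

```text
t 3.90 p [ 447.2 -307.3   37.1] yaw 45.3 tilt 1.41 F [ 0.7 -1.   0.3] open 0.0518 J [-43.  21. 105.   1.  53. -89.] d [ -3.5  -9.2 -27.6] dyaw -0.3 n 1
   [-3.6, -9.5, 27.5] 0.005
```

Request:
{"name": "jog_arm", "arguments": {"increments": [[0.55,-3,-7,0,0],[0.55,-1,-3,3,0],[0.55,0,0,0,0]]}}

```text
time: 4.2
ee_pos: [0.4439, -0.3187, 0.0358]
tool_rot: [[-0.711, 0.703, 0.027], [0.703, 0.711, -0.001], [-0.02, 0.018, -1.0]]
contact_force: [-0.1, -0.2, -0.4]
opening: 0.0518
```

```bash
python3 plan.py 443.7 -316.5 9.5 45
```

```text
t 4.20 p [ 443.9 -318.7   35.8] yaw 45.3 tilt 1.56 F [-0.1 -0.2 -0.4] open 0.0518 J [-44.  21. 105.   1.  53. -90.] d [ -0.2   2.2 -26.3] dyaw -0.3 n 1
   [2.2, 1.0, 26.2] 0.006
```

Request:
{"name": "jog_arm", "arguments": {"increments": [[0.55,1,0.5,9,0],[0.55,0.5,0.5,9,0],[0.55,0,0,6,0],[0.55,0,0,0,0]]}}

```text
time: 4.6
ee_pos: [0.4442, -0.3175, 0.0101]
tool_rot: [[-0.71, 0.704, 0.028], [0.704, 0.71, -0.002], [-0.021, 0.019, -1.0]]
contact_force: [0.5, -0.2, -0.3]
opening: 0.0517
```

```bash
python3 plan.py 443.7 -316.5 9.5 45
```

```text
t 4.60 p [ 444.2 -317.5   10.1] yaw 45.3 tilt 1.61 F [ 0.5 -0.2 -0.3] open 0.0517 J [-44.  23. 107.   1.  49. -90.] d [-0.5  1.  -0.6] dyaw -0.3 n 1
   [1.1, 0.4, 0.6] 0.004
```

Request:
{"name": "jog_arm", "arguments": {"increments": [[0.2,0,0,0,0],[0.2,0,0,0,0],[0.2,0,0,0,0],[0.2,0,0,0,0],[0.2,0,0,0,0]], "squeeze": 20}}

```text
time: 5.1
ee_pos: [0.4444, -0.3174, 0.01]
tool_rot: [[-0.71, 0.704, 0.028], [0.704, 0.71, -0.001], [-0.021, 0.019, -1.0]]
contact_force: [-0.2, 0.6, -0.6]
opening: 0.028
```

Request:
{"name": "jog_arm", "arguments": {"increments": [[0.2,0,0,-10,0],[0.2,0,0,-20,0],[0.2,0,0,-30,0],[0.2,0,0,-30,0],[0.2,0,0,-15,0],[0.2,0,0,0,0]]}}

```text
time: 5.7
ee_pos: [0.4412, -0.3172, 0.1219]
tool_rot: [[-0.71, 0.704, 0.029], [0.704, 0.71, -0.002], [-0.022, 0.019, -1.0]]
contact_force: [0.9, 0.8, 0.5]
opening: 0.028
```

```bash
python3 plan.py 427.7 -73.4 110 97.5 30
```

```text
t 5.70 p [ 441.2 -317.2  121.9] yaw 45.3 tilt 1.64 F [0.9 0.8 0.5] open 0.0280 J [-44.  16.  99.   1.  64. -90.] d [-13.5 243.8 -11.9] dyaw 52.2 n 9
   [20.2, 18.2, 1.2] -0.101
   [18.2, 20.1, 1.2] -0.101
   [16.1, 21.8, 1.2] -0.101
   [13.8, 23.4, 1.2] -0.101
   [11.4, 24.6, 1.2] -0.101
   [8.8, 25.7, 1.2] -0.101
   [6.2, 26.4, 1.2] -0.101
   [3.5, 26.9, 1.2] -0.101
   [0.7, 27.1, 1.2] -0.101
```

Request:
{"name": "jog_arm", "arguments": {"increments": [[0.2,20,18,0,-0.1],[0.2,18,20,0,-0.1],[0.2,16,22,0,-0.1],[0.2,14,23,0,-0.1],[0.2,11,25,0,-0.1],[0.2,9,26,0,-0.1],[0.2,6,20,0,-0.1],[0.2,0,0,0,-0.05]]}}

```text
time: 6.5
ee_pos: [0.4252, -0.1271, 0.118]
tool_rot: [[-1.0, 0.003, 0.025], [0.003, 1.0, -0.001], [-0.025, -0.001, -1.0]]
contact_force: [-0.6, -0.4, -0.1]
opening: 0.0278
```

```bash
python3 plan.py 427.7 -73.4 110 97.5 15
```

```text
t 6.50 p [ 425.2 -127.1  118. ] yaw 89.8 tilt 1.46 F [-0.6 -0.4 -0.1] open 0.0278 J [ -26.    8.  110.    1.   60. -116.] d [ 2.5 53.7 -8. ] dyaw 7.7 n 4
   [-0.5, 13.4, 2.0] -0.034
   [-1.0, 13.4, 2.0] -0.034
   [-1.4, 13.4, 2.0] -0.034
   [-1.9, 13.3, 2.0] -0.034
```

Request:
{"name": "jog_arm", "arguments": {"increments": [[0.2,0,14,0,-0.05],[0.2,-1,14,0,-0.05],[0.2,-1,12,0,-0.035],[0.2,-1,7,0,0],[0.2,0,3,0,0],[0.2,0,0,0,0]]}}

```text
time: 7.1
ee_pos: [0.4223, -0.0732, 0.1157]
tool_rot: [[-0.99, -0.139, 0.021], [-0.139, 0.99, 0.0], [-0.021, -0.003, -1.0]]
contact_force: [1.1, 0.5, -0.8]
opening: 0.028
```

```bash
python3 plan.py 427.7 -73.4 60 97.5 15
```

```text
t 7.10 p [422.3 -73.2 115.7] yaw 98.0 tilt 1.21 F [ 1.1  0.5 -0.8] open 0.0280 J [ -20.    7.  112.    0.   60. -118.] d [  5.4  -0.2 -55.7] dyaw -0.5 n 4
   [-1.0, -0.2, 14.0] 0.002
   [-1.0, -0.2, 14.0] 0.002
   [-1.0, -0.2, 14.0] 0.002
   [-1.0, -0.2, 14.0] 0.002
```

Request:
{"name": "jog_arm", "arguments": {"increments": [[0.2,-3,0,12,0],[0.2,-2,0,14,0],[0.2,0,0,14,0],[0.2,0,0,10,0],[0.2,0,0,5,0],[0.2,0,0,0,0]]}}

```text
time: 7.7
ee_pos: [0.4306, -0.0752, 0.0596]
tool_rot: [[-0.99, -0.135, 0.024], [-0.136, 0.991, -0.002], [-0.024, -0.006, -1.0]]
contact_force: [0.3, -0.8, -0.9]
opening: 0.0279
```

```bash
python3 plan.py 427.7 -73.4 11 97.5 15
```

```text
t 7.70 p [430.6 -75.2  59.6] yaw 97.8 tilt 1.41 F [ 0.3 -0.8 -0.9] open 0.0279 J [ -19.   11.  116.    0.   51. -117.] d [ -2.9   1.8 -48.6] dyaw -0.3 n 4
   [0.9, 0.6, 12.1] 0.001
   [0.9, 0.6, 12.1] 0.001
   [0.9, 0.6, 12.1] 0.001
   [0.9, 0.6, 12.1] 0.001
```

Request:
{"name": "jog_arm", "arguments": {"increments": [[0.2,2,0.5,10,0],[0.2,2,0.5,14,0],[0.2,1,0.5,12,0],[0.2,1,0,8,0],[0.2,0,0,2,0],[0.2,0,0,0,0]]}}

```text
time: 8.3
ee_pos: [0.4269, -0.0757, 0.0122]
tool_rot: [[-0.99, -0.135, 0.029], [-0.135, 0.991, -0.004], [-0.028, -0.008, -1.0]]
contact_force: [-0.4, -0.9, 0.3]
opening: 0.028
```

```bash
python3 plan.py 427.7 -73.4 10 97.5 15
```

```text
t 8.30 p [426.9 -75.7  12.2] yaw 97.7 tilt 1.66 F [-0.4 -0.9  0.3] open 0.0280 J [ -20.   15.  120.    0.   43. -118.] d [ 0.8  2.3 -2.2] dyaw -0.2 n 1
   [-1.0, 2.2, 2.2] 0.004
```

Request:
{"name": "jog_arm", "arguments": {"increments": [[0.2,0,1.5,3,0],[0.2,0,0,0,0],[0.5,0,0,0,0],[0.5,0,0,0,0],[0.5,0,0,0,0],[0.5,0,0,0,0]]}}

```text
time: 8.9
ee_pos: [0.4285, -0.0746, 0.0105]
tool_rot: [[-0.99, -0.135, 0.033], [-0.135, 0.991, -0.005], [-0.031, -0.01, -0.999]]
contact_force: [-0.5, -0.6, -1.6]
opening: 0.0469
```

Request:
{"name": "jog_arm", "arguments": {"increments": [[0.5,0,0,-10,0],[0.5,0,0,-20,0],[0.5,0,0,-30,0],[0.5,0,0,-30,0],[0.5,0,0,-20,0],[0.5,0,0,-10,0],[0.5,0,0,0,0]]}}

```text
time: 9.6
ee_pos: [0.4242, -0.0739, 0.1391]
tool_rot: [[-0.99, -0.135, 0.034], [-0.135, 0.991, -0.006], [-0.033, -0.011, -0.999]]
contact_force: [0.4, -0.6, 0.2]
opening: 0.0468
```

```bash
python3 plan.py 572 -338 130 45 30
```

```text
t 9.60 p [424.2 -73.9 139.1] yaw 97.7 tilt 1.99 F [ 0.4 -0.6  0.2] open 0.0468 J [ -19.    5.  110.    0.   63. -117.] d [ 147.8 -264.1   -9.1] dyaw -52.7 n 11
   [-10.0, -25.6, 1.4] 0.084
   [-12.1, -24.7, 1.4] 0.084
   [-14.2, -23.6, 1.4] 0.084
   [-16.1, -22.3, 1.4] 0.084
   [-17.9, -20.9, 1.4] 0.084
   [-19.6, -19.3, 1.4] 0.084
   [-21.1, -17.6, 1.4] 0.084
   [-22.5, -15.8, 1.4] 0.084
   [-23.7, -13.8, 1.4] 0.084
   [-24.8, -11.8, 1.4] 0.084
   [-25.7, -9.7, 1.4] 0.084
```

Request:
{"name": "jog_arm", "arguments": {"increments": [[0.5,-10,-26,0,0.085],[0.5,-12,-25,0,0.085],[0.5,-14,-24,0,0.085],[0.5,-16,-22,0,0.085],[0.5,-18,-21,0,0.085],[0.5,-20,-19,0,0.085],[0.5,-21,-18,0,0.085],[0.5,-22,-16,0,0.085]]}}

```text
time: 10.4
ee_pos: [0.5262, -0.2704, 0.1411]
tool_rot: [[-0.842, 0.538, 0.028], [0.538, 0.843, -0.001], [-0.024, 0.015, -1.0]]
contact_force: [0.3, -0.4, -0.2]
opening: 0.0468
```

```bash
python3 plan.py 572 -338 130 45 20
```

```text
t 10.40 p [ 526.2 -270.4  141.1] yaw 57.5 tilt 1.62 F [ 0.3 -0.4 -0.2] open 0.0468 J [-35.  19.  91.   1.  69. -92.] d [ 45.8 -67.6 -11.1] dyaw -12.5 n 5
   [-14.9, -6.5, 2.5] 0.043
   [-15.2, -5.8, 2.5] 0.043
   [-15.4, -5.2, 2.5] 0.043
   [-15.7, -4.5, 2.5] 0.043
   [-15.8, -3.8, 2.5] 0.043
```

Request:
{"name": "jog_arm", "arguments": {"increments": [[0.5,-15,-6,2,0.043],[0.5,-15,-6,3,0.043],[0.5,-15,-5,3,0.043],[0.5,-10,-3,2,0.043],[0.5,-5,-1,0,0.02],[0.5,0,0,0,0],[0.5,0,0,0,0]]}}

```text
time: 11.1
ee_pos: [0.5618, -0.3275, 0.1262]
tool_rot: [[-0.716, 0.698, 0.021], [0.698, 0.716, 0.004], [-0.012, 0.018, -1.0]]
contact_force: [-1.0, 0.3, 0.5]
opening: 0.0468
```

```bash
python3 - <<'E'
from wm import *
c=snap('wrist','w2.png')
print(rect(seg(c,.54,.61,-.375,-.30,.018,.035)))
print('in basket',rect(seg(c,.395,.455,-.10,-.04,.018,.032)))
E
python3 plan.py 572 -338 130 45 20
```

```text
(1678, array([ 573.8, -339.5]), array([27.7, 40.1]), 43.5, 'z', np.float64(24.1))
in basket (0, array([0., 0.]), array([0., 0.]), 0.0, 'z', np.float64(nan))
t 11.15 p [ 561.8 -327.4  126.2] yaw 45.7 tilt 1.23 F [-0.3  0.2  0.7] open 0.0470 J [-37.  25.  84.   1.  70. -83.] d [ 10.2 -10.6   3.8] dyaw -0.7 n 1
   [-14.7, -0.4, -3.6] 0.013
  return _methods._mean(a, axis=axis, dtype=dtype,
  ret = ret.dtype.type(ret / rcount)
```

View pics/w2.png

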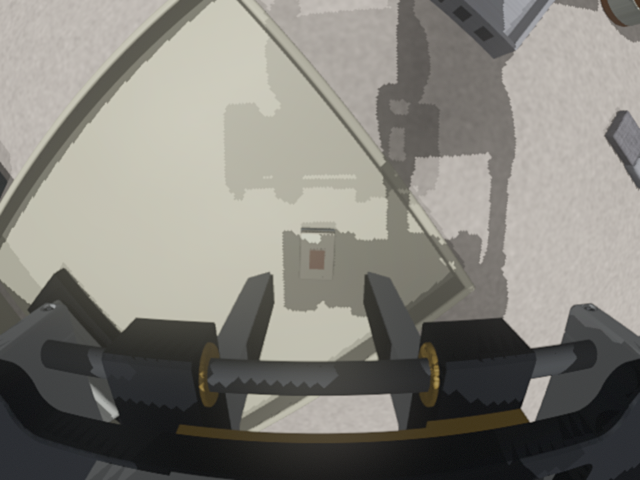

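The second block shows at (317,257), centred between the jaws and 24 mm high at its top. Lowering next.

Request:
{"name": "jog_arm", "arguments": {"increments": [[0.55,-8,-0.5,5,0.015],[0.55,-6,0,15,0.01],[0.55,-1,0,20,0],[0.55,-1,0,20,0],[0.55,-1,0,15,0],[0.55,0,0,10,0],[0.55,0,0,3,0],[0.55,0,0,0,0]]}}

```text
time: 11.95
ee_pos: [0.5767, -0.3393, 0.0313]
tool_rot: [[-0.697, 0.717, 0.021], [0.717, 0.697, 0.004], [-0.012, 0.018, -1.0]]
contact_force: [-0.0, 0.5, 0.2]
opening: 0.0517
```

```bash
python3 plan.py 573 -338.5 10 44 20
```

```text
t 11.95 p [ 576.7 -339.3   31.3] yaw 44.2 tilt 1.23 F [-0.   0.5  0.2] open 0.0517 J [-37.  31.  88.   1.  60. -82.] d [ -3.7   0.8 -21.3] dyaw -0.2 n 2
   [1.7, -1.2, 10.6] 0.002
   [1.7, -1.2, 10.6] 0.002
```

Request:
{"name": "jog_arm", "arguments": {"increments": [[0.55,2,-1.5,4,0],[0.55,2,-1,8,0],[0.55,1,0,7,0],[0.55,0,0,2,0],[0.55,0,0,0,0]]}}

```text
time: 12.45
ee_pos: [0.5724, -0.3379, 0.0105]
tool_rot: [[-0.697, 0.717, 0.024], [0.717, 0.697, 0.002], [-0.015, 0.019, -1.0]]
contact_force: [0.2, -0.1, 0.8]
opening: 0.0515
```

```bash
python3 plan.py 573 -338.5 10 44 20
```

```text
t 12.45 p [ 572.4 -337.9   10.5] yaw 44.2 tilt 1.38 F [ 0.2 -0.1  0.8] open 0.0515 J [-37.  31.  91.   1.  57. -82.] d [ 0.6 -0.6 -0.5] dyaw -0.2 n 1
   [-0.8, -0.0, 0.5] 0.004
```

Request:
{"name": "jog_arm", "arguments": {"increments": [[0.2,0,0,0,0],[0.2,0,0,0,0],[0.2,0,0,0,0],[0.2,0,0,0,0],[0.2,0,0,0,0]], "squeeze": 20}}

```text
time: 12.95
ee_pos: [0.5731, -0.3384, 0.0114]
tool_rot: [[-0.697, 0.716, 0.025], [0.717, 0.697, 0.001], [-0.017, 0.019, -1.0]]
contact_force: [0.2, -0.5, -0.6]
opening: 0.028
```

Request:
{"name": "jog_arm", "arguments": {"increments": [[0.2,0,0,-10,0],[0.2,0,0,-20,0],[0.2,0,0,-30,0],[0.2,0,0,-30,0],[0.2,0,0,-15,0],[0.2,0,0,0,0]]}}

```text
time: 13.55
ee_pos: [0.5702, -0.3384, 0.1227]
tool_rot: [[-0.697, 0.716, 0.025], [0.717, 0.697, 0.001], [-0.017, 0.019, -1.0]]
contact_force: [-0.3, 0.8, 0.1]
opening: 0.0278
```

```bash
python3 plan.py 510 -62.6 115 97.5 28
```

```text
t 13.55 p [ 570.2 -338.4  122.7] yaw 44.2 tilt 1.45 F [-0.3  0.8  0.1] open 0.0278 J [-37.  26.  83.   1.  70. -82.] d [-60.2 275.8  -7.7] dyaw 53.3 n 11
   [21.8, 13.6, 0.6] -0.085
   [20.6, 15.3, 0.6] -0.085
   [19.2, 17.0, 0.6] -0.085
   [17.7, 18.6, 0.6] -0.085
   [16.1, 20.0, 0.6] -0.085
   [14.3, 21.3, 0.6] -0.085
   [12.5, 22.4, 0.6] -0.085
   [10.5, 23.4, 0.6] -0.085
   [8.5, 24.2, 0.6] -0.085
   [6.4, 24.8, 0.6] -0.085
   [4.3, 25.3, 0.6] -0.085
```

Request:
{"name": "jog_arm", "arguments": {"increments": [[0.2,22,14,0,-0.085],[0.2,21,15,0,-0.085],[0.2,19,17,0,-0.085],[0.2,18,18,0,-0.085],[0.2,16,20,0,-0.085],[0.2,14,21,0,-0.085],[0.2,12,22,0,-0.085],[0.2,10,23,0,-0.085]]}}

```text
time: 14.35
ee_pos: [0.5206, -0.1355, 0.1177]
tool_rot: [[-0.995, 0.097, 0.022], [0.097, 0.995, 0.001], [-0.022, 0.003, -1.0]]
contact_force: [-0.3, -0.4, 0.2]
opening: 0.028
```

```bash
python3 plan.py 509 -62.6 115 97.5 15
```

```text
t 14.35 p [ 520.6 -135.5  117.7] yaw 84.4 tilt 1.28 F [-0.3 -0.4  0.2] open 0.0280 J [ -22.   16.  100.    1.   63. -107.] d [-11.6  72.9  -2.7] dyaw 13.1 n 5
   [3.7, 14.3, 0.5] -0.046
   [3.1, 14.4, 0.5] -0.046
   [2.4, 14.6, 0.5] -0.046
   [1.8, 14.7, 0.5] -0.046
   [1.1, 14.7, 0.5] -0.046
```

Request:
{"name": "jog_arm", "arguments": {"increments": [[0.2,3,15,0,-0.06],[0.2,2,15,0,-0.05],[0.2,1,15,0,-0.05],[0.2,1,12,0,-0.04],[0.2,0,7,0,-0.02],[0.2,0,3,0,0],[0.2,0,0,0,0]]}}

```text
time: 15.05
ee_pos: [0.51, -0.0612, 0.1158]
tool_rot: [[-0.99, -0.139, 0.018], [-0.139, 0.99, 0.003], [-0.018, 0.0, -1.0]]
contact_force: [1.1, -0.6, -0.1]
opening: 0.0277
```

```bash
python3 plan.py 509 -62.6 60 97.5 15
```

```text
t 15.05 p [510.  -61.2 115.8] yaw 98.0 tilt 1.05 F [ 1.1 -0.6 -0.1] open 0.0277 J [ -15.   14.  103.    0.   63. -113.] d [ -1.   -1.4 -55.8] dyaw -0.5 n 4
   [0.5, -0.3, 13.9] 0.002
   [0.5, -0.3, 13.9] 0.002
   [0.5, -0.3, 13.9] 0.002
   [0.5, -0.3, 13.9] 0.002
```

Request:
{"name": "jog_arm", "arguments": {"increments": [[0.2,1,0,12,0],[0.2,1,0,14,0],[0.2,1,0,14,0],[0.2,0.5,0,10,0],[0.2,0.5,0,5,0],[0.2,0,0,0,0]]}}

```text
time: 15.65
ee_pos: [0.5073, -0.0644, 0.056]
tool_rot: [[-0.991, -0.136, 0.018], [-0.136, 0.991, 0.002], [-0.018, -0.001, -1.0]]
contact_force: [-0.2, 0.2, -0.2]
opening: 0.0277
```

```bash
python3 plan.py 509 -62.6 10 97.5 15
```

```text
t 15.65 p [507.3 -64.4  56. ] yaw 97.8 tilt 1.04 F [-0.2  0.2 -0.2] open 0.0277 J [ -15.   18.  107.    0.   54. -113.] d [  1.7   1.8 -46. ] dyaw -0.3 n 4
   [-0.3, 0.4, 11.5] 0.001
   [-0.3, 0.4, 11.5] 0.001
   [-0.3, 0.4, 11.5] 0.001
   [-0.3, 0.4, 11.5] 0.001
```

Request:
{"name": "jog_arm", "arguments": {"increments": [[0.2,0,0.5,10,0],[0.2,0,0.5,14,0],[0.2,0,0.5,12,0],[0.2,0,0.5,7,0],[0.2,0,0,3,0],[0.2,0,0,0,0]]}}

```text
time: 16.25
ee_pos: [0.5107, -0.0634, 0.0089]
tool_rot: [[-0.991, -0.135, 0.024], [-0.135, 0.991, -0.0], [-0.023, -0.003, -1.0]]
contact_force: [-0.1, -0.2, 0.1]
opening: 0.0277
```

```bash
python3 plan.py 509 -62.6 10 97.5 15
```

```text
t 16.25 p [510.7 -63.4   8.9] yaw 97.8 tilt 1.35 F [-0.1 -0.2  0.1] open 0.0277 J [ -15.   21.  111.    0.   47. -113.] d [-1.7  0.8  1.1] dyaw -0.3 n 1
   [1.6, 1.0, -1.1] 0.005
```

Request:
{"name": "jog_arm", "arguments": {"increments": [[0.5,0,0,0,0],[0.5,0,0,0,0],[0.5,0,0,0,0],[0.5,0,0,-10,0],[0.5,0,0,-20,0],[0.5,0,0,-40,0],[0.5,0,0,-40,0],[0.5,0,0,-30,0]]}}

```text
time: 17.05
ee_pos: [0.5048, -0.0626, 0.1529]
tool_rot: [[-0.991, -0.135, 0.017], [-0.135, 0.991, 0.002], [-0.017, -0.001, -1.0]]
contact_force: [1.0, 0.0, 0.2]
opening: 0.0469
```

Request:
{"name": "jog_arm", "arguments": {"increments": [[0.5,0,0,-10,0.07],[0.5,0,0,0,0.14],[0.5,0,0,0,0.14],[0.5,0,0,0,0.14],[0.5,0,0,0,0.14],[0.5,0,0,0,0.14],[0.5,0,0,0,0.14],[0.5,0,0,0,0.14]]}}

```text
time: 17.85
ee_pos: [0.5082, -0.0636, 0.1784]
tool_rot: [[-0.576, 0.816, 0.039], [0.817, 0.577, -0.004], [-0.026, 0.029, -0.999]]
contact_force: [0.5, -0.1, 0.7]
opening: 0.0468
```

```bash
python3 plan.py 468.8 -68 160 7.5 15
```

```text
t 17.85 p [508.2 -63.6 178.4] yaw 35.2 tilt 2.24 F [ 0.5 -0.1  0.7] open 0.0468 J [-15.  10.  98.   0.  70. -51.] d [-39.4  -4.4 -18.4] dyaw -27.7 n 4
   [4.9, -8.8, 4.2] 0.121
   [3.8, -9.3, 4.2] 0.121
   [2.6, -9.7, 4.2] 0.121
   [1.4, -10.0, 4.2] 0.121
```

Request:
{"name": "jog_arm", "arguments": {"increments": [[0.5,0,0,0,0.12],[0.5,0,0,0,0.12],[0.5,0,0,0,0.12],[0.5,0,0,0,0.06],[0.5,0,0,0,0.03],[0.5,0,0,0,0],[0.5,0,0,0,0]]}}

```text
time: 18.55
ee_pos: [0.5075, -0.0633, 0.1846]
tool_rot: [[-0.143, 0.989, 0.045], [0.99, 0.144, -0.006], [-0.013, 0.044, -0.999]]
contact_force: [0.2, 0.5, 0.6]
opening: 0.0466
```

```bash
python3 plan.py 468.8 -68 160 7.5 15; python3 - <<'E'
from h import *
print(ctrl.get_obs()['tool_rot'])
snap('top','top1.png')
a=cv2.imread('pics/top1.png')
E
```

```text
t 18.55 p [507.5 -63.3 184.6] yaw 8.3 tilt 2.61 F [0.2 0.5 0.6] open 0.0466 J [-15.  10.  98.   0.  70. -24.] d [-38.7  -4.7 -24.6] dyaw -0.8 n 4
   [0.3, -10.0, 5.7] 0.003
   [0.3, -10.0, 5.7] 0.003
   [0.2, -10.0, 5.7] 0.003
   [0.2, -10.0, 5.7] 0.003
[[-0.14317413  0.98866848  0.04511998]
 [ 0.989618    0.14359167 -0.00613608]
 [-0.0125454   0.04377301 -0.99896273]]
```

Request:
{"name": "jog_arm", "arguments": {"increments": [[0.5,0,40,0,0],[0.5,0,40,0,0],[0.5,0,40,0,0],[0.5,0,0,0,0],[0.5,0,0,0,0]]}}

```text
time: 19.1
ee_pos: [0.6279, -0.0454, 0.1899]
tool_rot: [[-0.145, 0.989, 0.043], [0.989, 0.145, -0.006], [-0.013, 0.042, -0.999]]
contact_force: [0.1, 0.1, -0.8]
opening: 0.0471
```

Request:
{"name": "jog_arm", "arguments": {"increments": [[0.5,0,-15,0,0],[0.5,0,-15,0,0],[0.5,0,-15,0,0],[0.5,0,-15,0,0],[0.5,0,-15,0,0],[0.5,0,0,0,0]]}}

```text
time: 19.7
ee_pos: [0.5432, -0.0567, 0.1861]
tool_rot: [[-0.145, 0.989, 0.037], [0.989, 0.146, -0.006], [-0.012, 0.036, -0.999]]
contact_force: [0.7, 0.1, 0.1]
opening: 0.0473
```

```bash
python3 plan.py 468.8 -68 160 7.5 15
```

```text
t 19.70 p [543.2 -56.7 186.1] yaw 8.4 tilt 2.16 F [0.7 0.1 0.1] open 0.0473 J [-13.  13.  93.   0.  72. -22.] d [-74.4 -11.3 -26.1] dyaw -0.9 n 6
   [-0.0, -12.7, 3.9] 0.003
   [-0.0, -12.7, 3.9] 0.003
   [-0.1, -12.7, 3.9] 0.003
   [-0.1, -12.7, 3.9] 0.003
   [-0.1, -12.7, 3.9] 0.003
   [-0.2, -12.7, 3.9] 0.003
```

Request:
{"name": "jog_arm", "arguments": {"increments": [[0.3,0,-15,0,0.003],[0.3,0,-15,0,0.003],[0.3,0,-15,0,0.003],[0.3,0,-15,0,0.003],[0.3,0,-10,0,0.003],[0.3,0,0,0,0]]}}

```text
time: 20.3
ee_pos: [0.4693, -0.067, 0.1843]
tool_rot: [[-0.129, 0.991, 0.04], [0.992, 0.129, -0.007], [-0.012, 0.039, -0.999]]
contact_force: [0.0, -0.5, -0.0]
opening: 0.0286
```

Request:
{"name": "jog_arm", "arguments": {"increments": [[0.3,0,0,0,0],[0.3,0,0,0,0],[0.3,0,0,0,0],[0.3,0,0,0,0],[0.3,0,0,0,0],[0.3,0,0,0,0]]}}

```text
time: 20.9
ee_pos: [0.4719, -0.0672, 0.1845]
tool_rot: [[-0.129, 0.991, 0.043], [0.992, 0.129, -0.007], [-0.012, 0.042, -0.999]]
contact_force: [0.1, 0.7, -0.4]
opening: 0.028
```

```bash
python3 plan.py 468.8 -68 160 7.5 15; python3 - <<'E'
from wm import *
c=snap('wrist','w3.png')
E
```

```text
t 20.90 p [471.9 -67.2 184.5] yaw 7.4 tilt 2.48 F [ 0.1  0.7 -0.4] open 0.0280 J [-17.   7. 101.   0.  70. -24.] d [ -3.1  -0.8 -24.5] dyaw 0.1 n 2
   [-0.1, -2.1, 12.2] -0.001
   [-0.1, -2.1, 12.2] -0.001
```

View pics/w3.png

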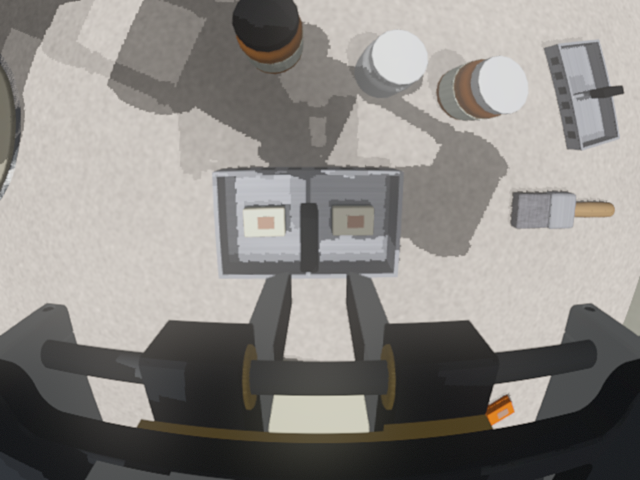

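Both blocks lie in the basket, at (265,222) and (352,220), one per compartment. The tool has drifted to a 2.5° tilt, row by row. I'll test whether that drift reverses further out before gripping the handle.

Request:
{"name": "jog_arm", "arguments": {"increments": [[0.3,0,40,0,0],[0.3,0,45,0,0],[0.3,0,45,0,0],[0.3,0,45,0,0],[0.3,0,40,0,0],[0.3,0,20,0,0],[0.3,0,0,0,0]]}}

```text
time: 21.65
ee_pos: [0.7116, -0.0351, 0.1912]
tool_rot: [[-0.128, 0.991, 0.04], [0.992, 0.129, -0.007], [-0.012, 0.039, -0.999]]
contact_force: [-0.8, 1.0, -0.8]
opening: 0.0283
```

Request:
{"name": "jog_arm", "arguments": {"increments": [[0.3,0,0,0,0],[0.3,0,0,0,0],[0.3,0,0,0,0],[0.3,0,0,0,0]]}}

```text
time: 22.05
ee_pos: [0.7074, -0.0354, 0.1907]
tool_rot: [[-0.128, 0.991, 0.035], [0.992, 0.128, -0.007], [-0.011, 0.034, -0.999]]
contact_force: [-0.0, 0.5, -1.1]
opening: 0.0281
```

```bash
python3 plan.py 468.8 -68 160 7.5 15|head -1
```

```text
t 22.05 p [707.4 -35.4 190.7] yaw 7.4 tilt 2.05 F [-0.   0.5 -1.1] open 0.0281 J [ -8.  27.  71.  -0.  80. -16.] d [-238.6  -32.6  -30.7] dyaw 0.1 n 17
```

Request:
{"name": "jog_arm", "arguments": {"increments": [[0.3,0,8,0,0],[0.3,0,0,0,0],[0.3,0,0,0,0],[0.3,0,0,0,0],[0.3,0,0,0,0],[0.3,0,0,0,0],[0.3,0,0,0,0],[0.3,0,0,0,0]]}}

```text
time: 22.85
ee_pos: [0.7149, -0.0347, 0.1926]
tool_rot: [[-0.127, 0.991, 0.037], [0.992, 0.128, -0.007], [-0.012, 0.035, -0.999]]
contact_force: [-0.2, 0.4, 0.1]
opening: 0.0282
```

Request:
{"name": "jog_arm", "arguments": {"increments": [[0.3,0,8,0,0],[0.3,0,0,0,0],[0.3,0,0,0,0],[0.3,0,0,0,0],[0.3,0,0,0,0],[0.3,0,0,0,0],[0.3,0,0,0,0],[0.3,0,0,0,0]]}}

```text
time: 23.65
ee_pos: [0.7235, -0.0336, 0.1926]
tool_rot: [[-0.127, 0.991, 0.036], [0.992, 0.128, -0.007], [-0.012, 0.035, -0.999]]
contact_force: [-0.3, -0.2, 0.4]
opening: 0.028
```

Request:
{"name": "jog_arm", "arguments": {"increments": [[0.3,0,8,0,0],[0.3,0,0,0,0],[0.3,0,0,0,0],[0.3,0,0,0,0],[0.3,0,0,0,0],[0.3,0,0,0,0],[0.3,0,0,0,0],[0.3,0,0,0,0]]}}

```text
time: 24.45
ee_pos: [0.7322, -0.0324, 0.1929]
tool_rot: [[-0.127, 0.991, 0.036], [0.992, 0.128, -0.007], [-0.012, 0.035, -0.999]]
contact_force: [0.2, -0.4, -0.2]
opening: 0.028
```

Request:
{"name": "jog_arm", "arguments": {"increments": [[0.3,0,-50,0,0],[0.3,0,-50,0,0],[0.3,0,-50,0,0],[0.3,0,-40,0,0],[0.3,0,-30,0,0],[0.3,0,-20,0,0],[0.3,0,-10,0,0],[0.3,0,-3,0,0]]}}

```text
time: 25.25
ee_pos: [0.4737, -0.0652, 0.1803]
tool_rot: [[-0.128, 0.991, 0.037], [0.992, 0.128, -0.008], [-0.012, 0.036, -0.999]]
contact_force: [-0.6, -0.4, -0.0]
opening: 0.0282
```

Request:
{"name": "jog_arm", "arguments": {"increments": [[0.3,0,0,0,0],[0.3,0,0,0,0]]}}

```text
time: 25.45
ee_pos: [0.4754, -0.0655, 0.1809]
tool_rot: [[-0.128, 0.991, 0.04], [0.992, 0.128, -0.008], [-0.013, 0.038, -0.999]]
contact_force: [-0.5, -0.7, -0.5]
opening: 0.0279
```

Request:
{"name": "jog_arm", "arguments": {"increments": [[0.3,0,10,-5,0],[0.3,0,20,-8,0],[0.3,0,30,-10,0],[0.3,0,40,-15,0],[0.3,0,45,-20,0],[0.3,0,45,-20,0],[0.3,0,0,0,0],[0.3,0,0,0,0]]}}

```text
time: 26.25
ee_pos: [0.6773, -0.0373, 0.2663]
tool_rot: [[-0.13, 0.991, 0.044], [0.991, 0.13, -0.007], [-0.012, 0.042, -0.999]]
contact_force: [-1.0, 0.4, 0.3]
opening: 0.0279
```

```bash
python3 plan.py 468.8 -68 160 7.5 15|head -1
```

```text
t 26.25 p [677.3 -37.3 266.3] yaw 7.5 tilt 2.53 F [-1.   0.4  0.3] open 0.0279 J [ -9.  22.  68.   0.  87. -17.] d [-208.5  -30.7 -106.3] dyaw 0.0 n 16
```

Request:
{"name": "jog_arm", "arguments": {"increments": [[0.3,0,-5,2,0],[0.3,0,-12,5,0],[0.3,0,-25,10,0],[0.3,0,-35,15,0],[0.3,0,-45,18,0],[0.3,0,-45,18,0],[0.3,0,0,0,0],[0.3,0,0,0,0]]}}

```text
time: 27.05
ee_pos: [0.4914, -0.0573, 0.1801]
tool_rot: [[-0.129, 0.991, 0.023], [0.992, 0.129, -0.003], [-0.006, 0.022, -1.0]]
contact_force: [0.1, 0.0, 0.4]
opening: 0.0284
```

Request:
{"name": "jog_arm", "arguments": {"increments": [[0.3,0,50,0,0],[0.3,0,50,0,0],[0.3,0,45,0,0],[0.3,0,30,0,0],[0.3,0,20,0,0],[0.3,0,10,0,0],[0.3,0,5,0,0],[0.3,0,0,0,0]]}}

```text
time: 27.85
ee_pos: [0.7074, -0.0283, 0.1847]
tool_rot: [[-0.127, 0.992, 0.026], [0.992, 0.128, -0.003], [-0.007, 0.025, -1.0]]
contact_force: [0.5, 1.1, -0.2]
opening: 0.0286
```

```bash
python3 plan.py 468.8 -68 160 7.5 15|head -1
```

```text
t 27.85 p [707.4 -28.3 184.7] yaw 7.3 tilt 1.48 F [ 0.5  1.1 -0.2] open 0.0286 J [ -8.  27.  71.   0.  80. -15.] d [-238.6  -39.7  -24.7] dyaw 0.2 n 17
```

Request:
{"name": "jog_arm", "arguments": {"increments": [[0.3,0,-5,0,0],[0.3,0,-12,3,0],[0.3,0,-25,5,0],[0.3,0,-40,8,0],[0.3,0,-45,10,0],[0.3,0,-45,10,0],[0.3,0,-45,10,0],[0.3,0,0,0,0]]}}

```text
time: 28.65
ee_pos: [0.4755, -0.0558, 0.1308]
tool_rot: [[-0.128, 0.992, 0.021], [0.992, 0.128, -0.004], [-0.006, 0.021, -1.0]]
contact_force: [1.2, -0.8, -0.7]
opening: 0.0283
```

Request:
{"name": "jog_arm", "arguments": {"increments": [[0.3,0,0,0,0],[0.3,0,0,0,0]]}}

```text
time: 28.85
ee_pos: [0.4741, -0.056, 0.1323]
tool_rot: [[-0.126, 0.992, 0.024], [0.992, 0.126, -0.004], [-0.007, 0.023, -1.0]]
contact_force: [0.3, -0.1, 0.2]
opening: 0.0279
```

```bash
python3 plan.py 468.8 -68 130 7.5 15
```

```text
t 28.85 p [474.1 -56.  132.3] yaw 7.3 tilt 1.39 F [ 0.3 -0.1  0.2] open 0.0279 J [-15.  10. 105.   0.  63. -23.] d [ -5.3 -12.   -2.3] dyaw 0.2 n 1
   [-11.2, -6.8, 2.2] -0.004
```

Request:
{"name": "jog_arm", "arguments": {"increments": [[0.3,-4,45,-20,0],[0.3,-4,45,-20,0],[0.3,-3,40,-18,0],[0.3,0,25,-14,0],[0.3,0,15,-8,0],[0.3,0,8,-4,0],[0.3,0,0,0,0]]}}

```text
time: 29.55
ee_pos: [0.662, -0.0416, 0.2221]
tool_rot: [[-0.128, 0.991, 0.027], [0.992, 0.128, -0.004], [-0.007, 0.026, -1.0]]
contact_force: [-0.5, 0.0, 0.4]
opening: 0.0281
```

```bash
python3 plan.py 468.8 -68 130 7.5 15|head -1
```

```text
t 29.55 p [662.  -41.6 222.1] yaw 7.4 tilt 1.56 F [-0.5  0.   0.4] open 0.0281 J [-10.  22.  74.   0.  82. -17.] d [-193.2  -26.4  -92.1] dyaw 0.1 n 15
```

Request:
{"name": "jog_arm", "arguments": {"increments": [[0.3,0,-5,2,0],[0.3,0,-12,5,0],[0.3,0,-25,10,0],[0.3,0,-35,15,0],[0.3,0,-45,18,0],[0.3,0,-45,18,0],[0.3,0,0,0,0],[0.3,0,0,0,0]]}}

```text
time: 30.35
ee_pos: [0.4838, -0.0618, 0.1414]
tool_rot: [[-0.13, 0.991, 0.017], [0.992, 0.13, -0.002], [-0.004, 0.017, -1.0]]
contact_force: [0.8, 0.5, -0.2]
opening: 0.0279
```

```bash
python3 - <<'E'
from wm import *
c=snap('wrist','w4.png')
for z in [(.034,.047),(.075,.1)]:
  print('basket',rect(seg(c,.36,.58,-.15,.02,*z)))
E
python3 plan.py 469 -68 80 7.5 15
```

```text
basket (3869, array([468.8, -69.5]), array([171.1, 101.1]), 7.1, 'z', np.float64(39.8))
basket (1462, array([469. , -68.9]), array([14.4, 50.4]), 7.1, 'z', np.float64(91.8))
t 30.40 p [482.8 -61.4 141.1] yaw 7.5 tilt 0.80 F [-1.6 -0.3 -0.6] open 0.0285 J [-16.  11. 103.   0.  66. -23.] d [-13.8  -6.6 -61.1] dyaw 0.0 n 5
   [-0.9, -3.1, 12.2] -0.0
   [-0.9, -3.1, 12.2] -0.0
   [-0.9, -3.1, 12.2] -0.0
   [-0.9, -3.1, 12.2] -0.0
   [-0.9, -3.1, 12.2] -0.0
```

View pics/w4.png

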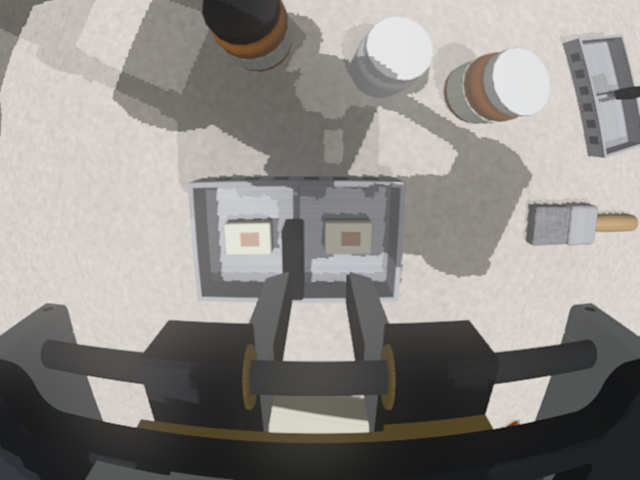

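Tilt is down to 0.8°. The handle is at (469,−68), 92 mm high in all views, and both blocks sit in the basket at (250,238) and (350,237).

Request:
{"name": "jog_arm", "arguments": {"increments": [[0.45,-2,-5,0,0],[0.45,-2,-5,3,0],[0.45,-1,-4,5,0],[0.45,0,0,5,0],[0.45,0,0,3,0],[0.45,0,0,0,0]]}}

```text
time: 31.0
ee_pos: [0.4746, -0.07, 0.1257]
tool_rot: [[-0.131, 0.991, 0.021], [0.991, 0.131, -0.003], [-0.006, 0.02, -1.0]]
contact_force: [0.4, 0.5, 0.3]
opening: 0.0425
```

```bash
python3 plan.py 469 -68.3 61 7.3 15
```

```text
t 31.00 p [474.6 -70.  125.7] yaw 7.6 tilt 1.22 F [0.4 0.5 0.3] open 0.0425 J [-17.  11. 106.   0.  63. -24.] d [ -5.6   1.7 -64.7] dyaw -0.3 n 5
   [0.6, -1.3, 12.9] 0.001
   [0.6, -1.3, 12.9] 0.001
   [0.6, -1.3, 12.9] 0.001
   [0.6, -1.3, 12.9] 0.001
   [0.6, -1.3, 12.9] 0.001
```

Request:
{"name": "jog_arm", "arguments": {"increments": [[0.45,0.5,-4,0,0],[0.45,0.5,-2,5,0],[0.45,0.5,-1,9,0],[0.45,0,-1,12,0],[0.45,0,0,12,0],[0.45,0,0,0,0]]}}

```text
time: 31.6
ee_pos: [0.4666, -0.0693, 0.0847]
tool_rot: [[-0.132, 0.991, 0.021], [0.991, 0.132, -0.003], [-0.006, 0.02, -1.0]]
contact_force: [-0.5, -0.1, -1.0]
opening: 0.0422
```

```bash
python3 plan.py 469 -68.3 61 7.3 15
```

```text
t 31.60 p [466.6 -69.3  84.7] yaw 7.6 tilt 1.22 F [-0.5 -0.1 -1. ] open 0.0422 J [-17.  12. 110.   0.  56. -25.] d [  2.4   1.  -23.7] dyaw -0.3 n 2
   [0.4, 1.0, 11.9] 0.002
   [0.4, 1.0, 11.9] 0.002
```

Request:
{"name": "jog_arm", "arguments": {"increments": [[0.45,0.5,1,4,0.002],[0.45,0,0.5,7,0.002],[0.45,0,0,8,0],[0.45,0,0,2,0],[0.45,0,0,0,0]]}}

```text
time: 32.1
ee_pos: [0.4691, -0.0686, 0.0623]
tool_rot: [[-0.128, 0.992, 0.022], [0.992, 0.128, -0.003], [-0.006, 0.021, -1.0]]
contact_force: [-0.3, -0.1, -0.2]
opening: 0.0423
```

```bash
python3 plan.py 469 -68.3 61 7.3 15
```

```text
t 32.10 p [469.1 -68.6  62.3] yaw 7.3 tilt 1.28 F [-0.3 -0.1 -0.2] open 0.0423 J [-17.  14. 112.   0.  53. -24.] d [-0.1  0.3 -1.3] dyaw -0.0 n 1
   [0.3, -0.1, 1.3] 0.001
```

Request:
{"name": "jog_arm", "arguments": {"increments": [[0.05,0,0,0,0],[0.05,0,0,0,0],[0.05,0,0,0,0],[0.05,0,0,0,0],[0.05,0,0,0,0],[0.05,0,0,0,0]], "squeeze": 45}}

```text
time: 32.7
ee_pos: [0.4689, -0.0689, 0.0635]
tool_rot: [[-0.128, 0.992, 0.022], [0.992, 0.128, -0.004], [-0.007, 0.021, -1.0]]
contact_force: [0.0, -0.6, 2.5]
opening: 0.0136
```

Request:
{"name": "jog_arm", "arguments": {"increments": [[0.05,0,0,-4,0],[0.05,0,0,-8,0],[0.05,0,0,-12,0],[0.05,0,0,-12,0],[0.05,0,0,-8,0],[0.05,0,0,0,0]]}}

```text
time: 33.3
ee_pos: [0.4665, -0.0678, 0.1081]
tool_rot: [[-0.128, 0.992, 0.019], [0.992, 0.128, -0.002], [-0.004, 0.018, -1.0]]
contact_force: [0.6, -0.2, -2.7]
opening: 0.0136
```

```bash
python3 plan.py 469 -68.3 210 7.3 15|head -1; python3 - <<'E'
from h import *
snap('scene','s2.png')
E
```

```text
t 33.30 p [466.5 -67.8 108.1] yaw 7.3 tilt 1.09 F [ 0.6 -0.2 -2.7] open 0.0136 J [-17.  11. 108.   0.  60. -24.] d [  2.5  -0.5 101.9] dyaw -0.0 n 7
```

View pics/s2.png

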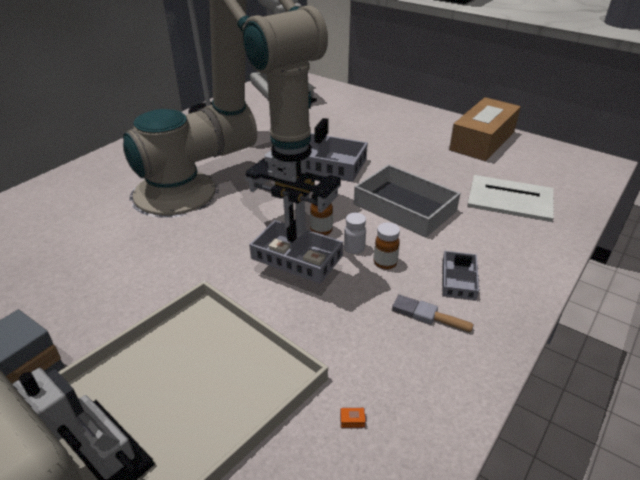

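The basket is held at (297,250) with both blocks in it and is clear of the bench. I'll raise it well above the jars.

Request:
{"name": "jog_arm", "arguments": {"increments": [[0.05,0,0,-8,0],[0.05,0,0,-14,0],[0.05,0,0,-18,0],[0.05,0,0,-18,0],[0.05,0,0,-16,0],[0.05,0,0,-10,0],[0.05,0,0,-5,0],[0.05,0,0,0,0]]}}

```text
time: 34.15
ee_pos: [0.4616, -0.0667, 0.198]
tool_rot: [[-0.128, 0.992, 0.01], [0.992, 0.128, 0.001], [-0.0, 0.01, -1.0]]
contact_force: [-0.7, -0.0, -3.6]
opening: 0.014
```

```bash
python3 plan.py 533 300 205 -4.7 20
```

```text
t 34.15 p [461.6 -66.7 198. ] yaw 7.3 tilt 0.56 F [-0.7 -0.  -3.6] open 0.0140 J [-17.   6. 100.   0.  73. -24.] d [ 71.4 366.7   7. ] dyaw -12.0 n 19
   [18.7, 6.2, -0.3] 0.011
   [18.7, 6.0, -0.3] 0.011
   [18.8, 5.8, -0.3] 0.011
   [18.9, 5.6, -0.3] 0.011
   [18.9, 5.4, -0.3] 0.011
   [19.0, 5.2, -0.3] 0.011
   [19.0, 4.9, -0.3] 0.011
   [19.1, 4.7, -0.3] 0.011
   [19.1, 4.5, -0.3] 0.011
   [19.2, 4.3, -0.3] 0.011
   [19.2, 4.1, -0.3] 0.011
   [19.3, 3.9, -0.3] 0.011
   [19.3, 3.7, -0.3] 0.011
   [19.4, 3.5, -0.3] 0.011
   [19.4, 3.2, -0.3] 0.011
   [19.4, 3.0, -0.3] 0.011
   [19.5, 2.8, -0.3] 0.011
   [19.5, 2.6, -0.3] 0.011
   [19.5, 2.4, -0.3] 0.011
```

Request:
{"name": "jog_arm", "arguments": {"increments": [[0.05,8,3,0,0.005],[0.05,14,4,-1,0.01],[0.05,19,6,-1,0.011],[0.05,19,6,-1,0.011],[0.05,19,5,-1,0.011],[0.05,19,5,-1,0.011],[0.05,19,5,0,0.011],[0.05,19,5,0,0.011]]}}

```text
time: 34.95
ee_pos: [0.4849, 0.0798, 0.1963]
tool_rot: [[-0.037, 0.999, -0.004], [0.999, 0.037, 0.004], [0.005, -0.004, -1.0]]
contact_force: [-0.1, -0.7, -3.1]
opening: 0.0133
```

```bash
python3 plan.py 533 300 205 -4.7 20|head -3
```

```text
t 34.95 p [484.9  79.8 196.3] yaw 2.1 tilt 0.35 F [-0.1 -0.7 -3.1] open 0.0133 J [ 1.  9. 97.  0. 75. -1.] d [ 48.1 220.2   8.7] dyaw -6.8 n 12
   [18.2, 4.7, -0.7] 0.01
   [18.2, 4.5, -0.7] 0.01
```

Request:
{"name": "jog_arm", "arguments": {"increments": [[0.05,19,5,-1,0.01],[0.05,19,5,-1,0.01],[0.05,19,5,-1,0.01],[0.05,19,5,-1,0.01],[0.05,19,5,0,0.01],[0.05,19,5,0,0.01],[0.05,18,4,0,0.01],[0.05,16,4,0,0.01]]}}

```text
time: 35.75
ee_pos: [0.5174, 0.2399, 0.1913]
tool_rot: [[0.046, 0.999, -0.022], [0.999, -0.046, 0.005], [0.004, -0.022, -1.0]]
contact_force: [0.2, 0.0, -2.8]
opening: 0.0139
```

```bash
python3 plan.py 533 300 200 -4.7 20|head -3
```

```text
t 35.75 p [517.4 239.9 191.3] yaw -2.6 tilt 1.29 F [ 0.2  0.  -2.8] open 0.0139 J [17. 16. 87.  1. 77. 20.] d [15.6 60.1  8.7] dyaw -2.1 n 4
   [15.2, 3.2, -2.2] 0.009
   [15.2, 3.0, -2.2] 0.009
```

Request:
{"name": "jog_arm", "arguments": {"increments": [[0.05,12,3,0,0.009],[0.05,10,2,0,0.009],[0.05,8,2,0,0.009],[0.05,6,1,0,0.005],[0.05,4,0,0,0],[0.05,2,0,0,0],[0.05,0,0,0,0],[0.05,0,0,0,0]]}}

```text
time: 36.55
ee_pos: [0.5267, 0.2854, 0.1879]
tool_rot: [[0.079, 0.996, -0.028], [0.997, -0.079, 0.002], [0.0, -0.028, -1.0]]
contact_force: [0.0, 0.4, -3.6]
opening: 0.0137
```

```bash
python3 plan.py 533 300 200 -4.7 20|head -3; python3 - <<'E'
from h import *
snap('scene','s3.png');snap('top','t3.png')
print(ctrl.get_obs()['tool_rot'])
E
```

```text
t 36.55 p [526.7 285.4 187.9] yaw -4.5 tilt 1.62 F [ 0.   0.4 -3.6] open 0.0137 J [21. 19. 84.  1. 78. 26.] d [ 6.3 14.6 12.1] dyaw -0.2 n 1
   [15.0, 4.8, -12.3] 0.003
[[ 7.89939317e-02  9.96478743e-01 -2.81082504e-02]
 [ 9.96875088e-01 -7.89587284e-02  2.36187381e-03]
 [ 1.34165330e-04 -2.82069883e-02 -9.99602095e-01]]
```

View pics/s3.png

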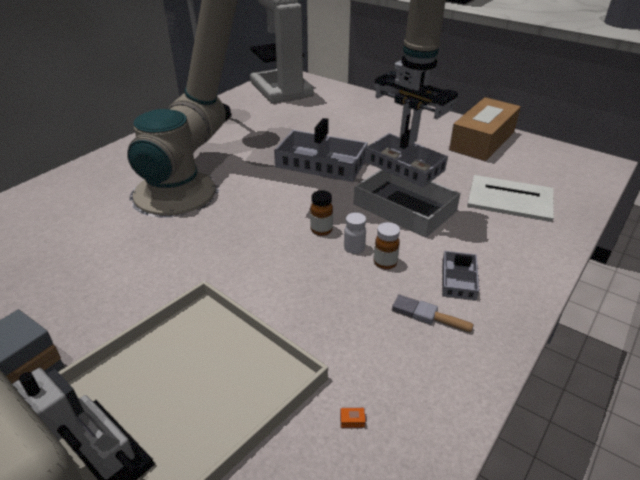

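View pics/t3.png

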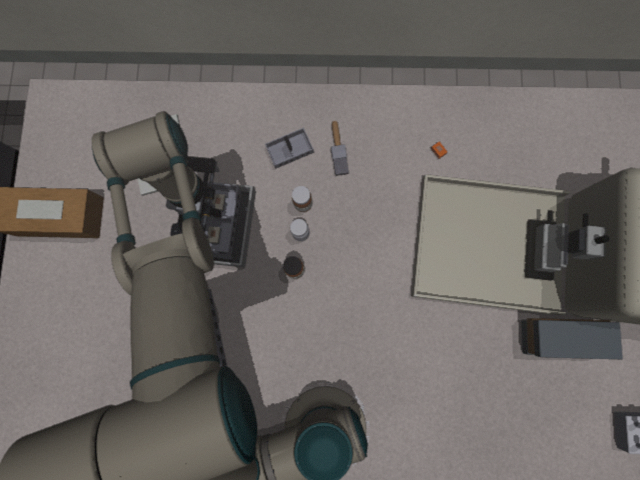

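Basket is over the well and the jars stand where they were. I'll measure the basket's actual tilt from the depth.

```bash
cat > bt.py <<'E'
import sys
from h import *
def fit(c,zc,cx=.53,cy=.295,cam=''):
    """rim plane of held basket; zc approx rim height (m)"""
    W=world(c); V=W[c['z_map']>0]
    S=V[(abs(V[:,0]-cx)<.12)&(abs(V[:,1]-cy)<.1)&(V[:,2]>zc-.05)&(V[:,2]<zc+.07)]
    rim=S[(abs(S[:,2]-zc)<.008)]
    # iteratively: points near the upper edge plane
    p=np.array([0,0,zc])
    for k in range(12):
        e=S[:,2]-(p[0]*(S[:,0]-cx)+p[1]*(S[:,1]-cy)+p[2])
        th=.008 if k<4 else .004
        s=abs(e)<th
        A=np.c_[S[s,0]-cx,S[s,1]-cy,np.ones(s.sum())]; p=np.linalg.lstsq(A,S[s,2],rcond=None)[0]
    R=S[s]; r=cv2.minAreaRect((R[:,:2]*1000).astype(np.float32))
    low=V[(abs(V[:,0]-cx)<.12)&(abs(V[:,1]-cy)<.1)]
    print(cam,'n',s.sum(),'slope deg x %.2f y %.2f'%tuple(np.degrees(p[:2])),'rim z %.1f'%(1000*p[2]),'rect',np.round(r[0],1),np.round(r[1],1),'ang %.1f'%r[2])
E
python3 - <<'E'
from bt import *
c=dict(np.load('pics/s3.npz')); fit(c,.164,.527,.285,'scene')
c=dict(np.load('pics/t3.npz')); fit(c,.164,.527,.285,'top')
c=dict(np.load('pics/s2.npz')); fit(c,.085,.467,-.068,'lifted')
c=dict(np.load('pics/scene0.npz')); fit(c,.04,.468,-.068,'orig')
E
```

```text
scene n 552 slope deg x -1.07 y 1.18 rim z 163.3 rect [524.6 285.9] [106.8 173.3] ang 85.6
top n 240 slope deg x -2.02 y 0.69 rim z 164.3 rect [524.4 268.2] [173.2  75.2] ang 0.5
lifted n 672 slope deg x 0.65 y -0.01 rim z 85.2 rect [465.4 -66.2] [173.9 104.9] ang 7.8
orig n 654 slope deg x 0.10 y -0.12 rim z 40.1 rect [467.8 -67.8] [172.6 105.4] ang 7.9
```

Request:
{"name": "jog_arm", "arguments": {"increments": [[0.05,5,2,0,0],[0.05,6,3,4,0],[0.05,3,1,8,0],[0.05,1,1,8,0],[0.05,0,0,4,0],[0.05,0,0,0,0],[0.05,0,0,0,0]]}}

```text
time: 37.35
ee_pos: [0.5345, 0.3005, 0.1606]
tool_rot: [[0.08, 0.996, -0.03], [0.997, -0.08, 0.002], [-0.001, -0.03, -1.0]]
contact_force: [0.4, -0.2, -3.6]
opening: 0.0136
```

```bash
python3 plan.py 534 300 134 -4.7 20
```

```text
t 37.35 p [534.5 300.5 160.6] yaw -4.6 tilt 1.70 F [ 0.4 -0.2 -3.6] open 0.0136 J [22. 21. 84.  1. 76. 27.] d [ -0.5  -0.5 -26.6] dyaw -0.1 n 2
   [-0.3, 0.1, 13.3] 0.001
   [-0.3, 0.1, 13.3] 0.001
```

Request:
{"name": "jog_arm", "arguments": {"increments": [[0.05,0,0,3,0],[0.05,0,0,6,0],[0.05,0,0,7,0],[0.05,0,0,5,0],[0.05,0,0,1,0],[0.05,0,0,0,0],[0.05,0,0,0,0]]}}

```text
time: 38.05
ee_pos: [0.5338, 0.3003, 0.137]
tool_rot: [[0.08, 0.996, -0.029], [0.997, -0.08, 0.002], [-0.001, -0.029, -1.0]]
contact_force: [-0.2, -0.3, -3.1]
opening: 0.0136
```

```bash
python3 plan.py 534 300 134 -4.7 20; python3 - <<'E'
from bt import *
c=snap('scene','s4.png'); fit(c,.112,.533,.3,'scene')
c=snap('top','t4.png'); fit(c,.112,.533,.3,'top')
E
```

```text
t 38.05 p [533.8 300.3 137. ] yaw -4.6 tilt 1.68 F [-0.2 -0.3 -3.1] open 0.0136 J [22. 22. 86.  1. 73. 27.] d [ 0.2 -0.3 -3. ] dyaw -0.1 n 1
   [-0.3, 0.3, 3.0] 0.002
scene n 530 slope deg x -1.38 y 0.57 rim z 113.4 rect [531.6 301.2] [109.7 173.3] ang 85.4
top n 199 slope deg x -2.05 y 0.58 rim z 113.9 rect [532.2 295.8] [ 91.  170.6] ang 86.1
```

View pics/s4.png

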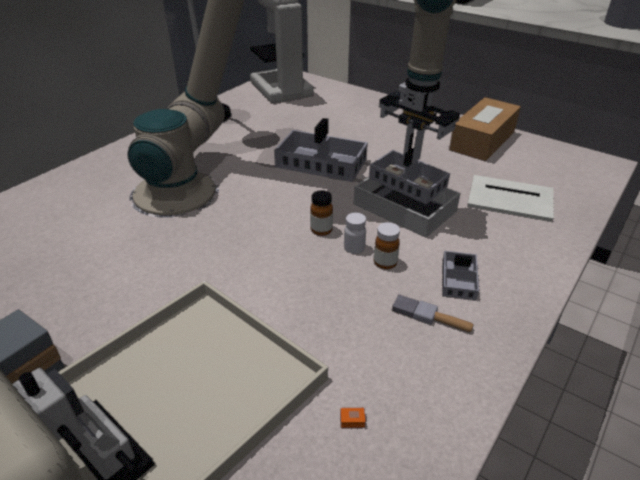

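Request:
{"name": "jog_arm", "arguments": {"increments": [[0.05,0,0.5,1.5,0],[0.05,0,0,2,0],[0.05,0,0,0,0],[0.05,0,0,0,0],[0.05,0,0,0,0],[0.05,0,0,0,0]]}}

```text
time: 38.75
ee_pos: [0.5348, 0.3005, 0.134]
tool_rot: [[0.08, 0.996, -0.028], [0.997, -0.08, 0.002], [0.0, -0.028, -1.0]]
contact_force: [-1.3, 0.4, -3.3]
opening: 0.0138
```

```bash
python3 plan.py 534 300 133.5 -4.7 20; python3 - <<'E'
from bt import *
c=snap('scene','s5.png'); fit(c,.110,.533,.3,'scene')
W=world(c);V=W[c['z_map']>0]
P=V[(abs(V[:,0]-.533)<.13)&(abs(V[:,1]-.3)<.1)&(V[:,2]>.048)&(V[:,2]<.062)]; print('well rim z',np.percentile(P[:,2]*1000,[50]), len(P))
c=snap('top','t5.png'); fit(c,.110,.533,.3,'top'); W=world(c)
for th in ['jar_a','brush']:
    for d in cut_out(th,'top'):
        if d['confidence']<.5: continue
        P=W[d['mask']]; P=P[P[:,2]>.004]; r=cv2.minAreaRect((P[:,:2]*1000).astype(np.float32)); print(th,np.round(r[0],1),np.round(r[1],1))
E
python3 plan.py 534 300 133.5 -4.7 20|head -1
```

```text
t 38.75 p [534.8 300.5 134. ] yaw -4.6 tilt 1.59 F [-1.3  0.4 -3.3] open 0.0138 J [22. 22. 87.  1. 72. 27.] d [-0.8 -0.5 -0.5] dyaw -0.1 n 1
   [-0.5, -0.8, 0.5] 0.002
scene n 502 slope deg x -1.55 y 0.98 rim z 110.9 rect [532.3 301.3] [107.3 173.2] ang 85.4
well rim z [54.62314682] 589
top n 214 slope deg x -1.72 y 0.34 rim z 110.5 rect [533.8 296.8] [ 92.1 171.4] ang 85.7
jar_a [457.2  46. ] [344.2  51.7]
jar_a [368.5  42.1] [185.6  52.3]
jar_a [413.3  46.6] [264.9  44.3]
brush [571.8 -28. ] [552.5  44.9]
t 38.95 p [534.8 300.4 133.9] yaw -4.6 tilt 1.59 F [ 0.1 -0.3 -3.2] open 0.0137 J [22. 22. 87.  1. 72. 27.] d [-0.8 -0.4 -0.4] dyaw -0.1 n 1
```

```bash
python3 - <<'E'
from bt import *
a=cv2.imread('pics/scene0.png').astype(int);b=cv2.imread('pics/s5.png').astype(int)
d=abs(a-b).max(2)
print('brush/jarA/jarB/jarC regions diff',[int(np.percentile(d[y0:y1,x0:x1],90)) for x0,y0,x1,y1 in [(394,296,476,332),(373,223,398,269),(346,212,365,257),(309,187,333,238)]])
o=ctrl.get_obs(); print(abs(o['qd']).max(),o['opening'])
ctrl.sign_off()
E
```

```text
brush/jarA/jarB/jarC regions diff [6, 7, 8, 45]
0.09177556577038791 0.013689828248137711
the job is handed in; nothing more can be done
```

I put both specimen blocks in the middle-sized basket, one in each compartment. I then lifted it by its handle, carried it over the jars, and handed in the job at about 39 s with the basket held still over the cooling well.

**Last checks**
- **Height:** the basket's rim is at 110.5–110.9 mm, so its underside is about 71 mm up. The well rim is at about 55 mm, which leaves roughly 16 mm of clearance.
- **Position:** the scene camera puts the basket at (532, 301) mm and the well at (532–533, 300) mm. The top camera reads (534, 297) mm, but the arm partly hides the basket in that view.
- **Squareness:** the basket is within about half a degree of the well.
- **Motion and grip:** the joints were at rest and the grip on the 14 mm handle was steady.
- **Contact:** the force reading matched the load alone, with no sign of touching the well.

**Not perfect**
- **Tilt:** the wrist picked up a small tilt that I could not command away. The basket is about 1.6° off level along its length, so its ends sit roughly 14 to 18 mm above the rim. During the carry the tool leaned between about +1.3° and −1.7°.
- **Jars and brush:** the brush, `jar_a` and `jar_b` look unchanged between the first and last scene pictures. The area around `jar_c` did change; I put that down to lighting or shadow, because the jar still stands at the same pixels in the last picture I viewed. My depth re-check of jars and brush from the top camera failed because it included pixels with no depth reading, and I did not repeat it.

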